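# Clip the lid of the food box

## Task

Shut the lid of the larger of the two insulated food boxes: press its four metal clips down over the rim until each lies flat, one at a time in opposite-corner order. Begin at any corner, do the diagonally opposite one next, then the remaining two in either order. Leave the smaller box alone, without touching it.

Things in the scene. Friction and masses are not known exactly. Their poses are not given: they have to be found in the camera images.
- food_box: The larger insulated food box: black plastic, white lid on, 200 mm along x, 244 mm along y, rim top 120 mm high, lid up to 131 mm. Heavy, does not move. Origin: centre of its underside, on the table; at yaw 0 x points away from the robot (far), y to the left, z up; yaw within 20 deg of 0. Two clips on its near (-x) and two on its far (+x) long side, by the corners.
- clip_far_left (a joint): Metal clip at the food box's far left corner, rad: 0 = shut flat, starts open at 0.5 to 0.8 (its stop). Flap 50 long, 42 wide, 4 mm thick, 12 mm lip. In the box's frame (mm): hinge (+54, +70, 126), parallel to y; shut, its top is at z 128 out to x +106; at 0.8, tip at (+89, +70, 162). Push down from above near (+80, +70): about 3 N; its stiff hinge stays where left.
- clip_far_right (a joint): Metal clip at the food box's far right corner, rad: 0 = shut flat, starts open at 0.5 to 0.8 (its stop). Flap 50 long, 42 wide, 4 mm thick, 12 mm lip. In the box's frame (mm): hinge (+54, -70, 126), parallel to y; shut, its top is at z 128 out to x +106; at 0.8, tip at (+89, -70, 162). Push down from above near (+80, -70): about 3 N; its stiff hinge stays where left.
- clip_near_left (a joint): Metal clip at the food box's near left corner, rad: 0 = shut flat, starts open at 0.5 to 0.8 (its stop). Flap 50 long, 42 wide, 4 mm thick, 12 mm lip. In the box's frame (mm): hinge (-54, +70, 126), parallel to y; shut, its top is at z 128 out to x -106; at 0.8, tip at (-89, +70, 162). Push down from above near (-80, +70): about 3 N; its stiff hinge stays where left.
- clip_near_right (a joint): Metal clip at the food box's near right corner, rad: 0 = shut flat, starts open at 0.5 to 0.8 (its stop). Flap 50 long, 42 wide, 4 mm thick, 12 mm lip. In the box's frame (mm): hinge (-54, -70, 126), parallel to y; shut, its top is at z 128 out to x -106; at 0.8, tip at (-89, -70, 162). Push down from above near (-80, -70): about 3 N; its stiff hinge stays where left.
- small_box: The smaller box of the same make, 150 by 180 mm and 85 mm high to its rim, with its own four clips standing open (tips up to 121 mm high). Beside the food box, to its left or right. Origin: centre of its underside. Not to be touched.

How it is judged:
On the way, in this order (a step that is already met when the one before it is completed fails the run):
1. a first clip of the food box is down flat (value of joint any of clip_near_left, clip_far_right, clip_near_right, clip_far_left below 0.2 rad), for 0.2 s.
2. the clip diagonally opposite is down too ((value of joint each of clip_near_left, clip_far_right below 0.2 rad or value of joint each of clip_near_right, clip_far_left below 0.2 rad)), for 0.2 s.
3. a third clip is down ((value of joint each of clip_far_right, clip_near_right, clip_far_left below 0.2 rad or value of joint each of clip_near_left, clip_near_right, clip_far_left below 0.2 rad or value of joint each of clip_near_left, clip_far_right, clip_far_left below 0.2 rad or value of joint each of clip_near_left, clip_far_right, clip_near_right below 0.2 rad)), for 0.2 s.
At the end, for the whole second after the job is handed in: All four clips of the food box are down flat over the rim (each joint below 0.2 rad, about 11 deg) (value of joint each of clip_near_left, clip_far_right, clip_near_right, clip_far_left below 0.2 rad); the robot touches nothing.
It fails at once if two clips of the food box that are not diagonally opposite are the only ones down ((value of joint each of clip_near_left, clip_near_right below 0.2 rad and not (value of joint clip_far_right below 0.2 rad) and not (value of joint clip_far_left below 0.2 rad)) or (value of joint each of clip_near_left, clip_far_left below 0.2 rad and not (value of joint clip_far_right below 0.2 rad) and not (value of joint clip_near_right below 0.2 rad)) or (value of joint each of clip_far_right, clip_near_right below 0.2 rad and not (value of joint clip_near_left below 0.2 rad) and not (value of joint clip_far_left below 0.2 rad)) or (value of joint each of clip_far_right, clip_far_left below 0.2 rad and not (value of joint clip_near_left below 0.2 rad) and not (value of joint clip_near_right below 0.2 rad))).
It fails at once if the robot touches the smaller box or its clips (more than 1 N) (contact force between any of the fingers, the arm and small_box above 1 N).
It also fails if it takes over 38 s, if anything falls off the work surface, if the arm or the gripper's body presses on something with over 40 N, if the wrist force passes 120 N, or if a joint passes its speed limit or range.

## Robot

A 6-joint arm with a two-finger parallel gripper is mounted at the origin on the work surface. World frame = base frame: x ahead of the robot, y to its left, z up, the work surface at z = 0. Lengths are in m, angles in rad, forces in N, time in s.
With the tool pointing down it reaches from about 0.35 to 0.875 m from the base axis. Payload 4.2 kg.
Tool frame: the origin (TCP) lies midway between the tips of the shut fingers; the grasp point (between the pads) lies robot.hold_point_z behind it (robot.hold_point_z is the distance from the TCP to the grasp point, in m); x points along the fingers, y is the direction in which the jaws open and shut, and the axes are right-handed (so a half turn about x gives the same grasp; the last joint's range is limited). The gripper opens to 85 mm and grips with 20 to 120 N. Pads are 22 mm wide; open, the fingers measure 114 mm over their backs; the gripper's body (76 mm by 85 mm) begins 54 mm behind the grasp point. The pads swing forward as they close: fully open they stand 13 mm farther back than shut.
Start: joints at [-1.059, 0.385, 0.008, 0, -1.194, -0.259], TCP at [0.156, -0.605, 0.231] pointing down, gripper open.
Joint ranges: [-3.14, 3.14], [-1.21, 2.06], [-1.07, 1.41], [-3.16, 2.05], [-2.99, -0.16], [-3.1, 3.1]. Speed limits (rad/s): [2.79, 2.79, 3.14, 3.14, 3.14, 3.14].

## Interface

Orientations are given as a 3x3 rotation matrix whose columns are the frame's x, y, z axes.
In Python, from bench import robot gives the robot as it stands. The module is installed in compiled form; this text tells all that it offers.
- The arm moves only by the tool send_rows, never from a script. Its argument "deltas" is a list of rows, each a list of 3 entries, a list of its own where there are three numbers: the gripper's target within -1 to 1 (fully open at 1, half-way at 0, shut at -1), then the shift along the tool's x, y, z normalised to -1 to 1, where 1 is 0.08 m, then the turn about the tool's x normalised to -1 to 1, where 1 is 180 degrees. In form: [[jaw, [tx, ty, tz], twist], ...]. A call has exactly 8 rows; each row is the pose to reach, as a shift and turn from the pose commanded when the call began, along the tool's axes at that moment, turning the shorter way round; what a row does not reach only later rows make up. A row lasts 1/8 s, in which the tool goes at most 62.5 mm and 10.7 degrees, less where a joint would pass 70% of its speed; a pose out of reach is approached as far as the arm can. A call with a number of a shift or a turn outside -1 to 1 is refused whole. A call with a gripper value outside its range is refused whole. The fingers move at their own pace and stop on an object; "grip_force" is the grip in N (left out, the last holds). Time passes only in rows, so rows that repeat a pose let the fingers close, or fill a call up. It gives the time, the measured TCP pose, the force and the opening at its end, in the units of the state.
- robot.get_state(): the state, without advancing time (a new reading comes with each control period).
- robot.grab_frame(name): name is "side" or "top"; returns a dict with "frame" (400x640x3 uint8, red, green, blue), "range_z" (400x640 float32, m along the optical axis (not along the pixel's ray), 0 where there is no reading), "intrinsics" (3x3 intrinsics, pixels), "R" (3x3) and "t" (3): a world point X has camera coordinates R X + t. Camera axes: x right, y down, z forward; pixel columns grow to the right and rows downward; lengths in m; the calibration is good to about 2 mm. A picture is of the moment at which its call begins.
- robot.close_job(): hands the job in, once; it reports no verdict.
The state is a dict: "time_s": time; "joints": joint angles; "dq": joint speeds; "tau": joint torques, N m; "eef_pos": TCP position; "tool_rot": TCP orientation; "contact_force": force on the tool from outside, world axes, zero at the start; "moment": the same for the moment, N m; "grip_width": finger opening in m.
Only numpy, scipy, OpenCV 4.12 (cv2) and the standard library are available. Lean on these libraries where they do the work, as an engineer would, in place of code of your own. Each camera call takes 0.05 s, during which the arm holds its last target. There are 200 camera calls.

## Working session

There is one attempt and no reset: what is moved stays moved. The work goes in short steps, Python scripts to look and compute and a tool call to move; the robot and the scene stay as the last step left them, time stands still between calls to the robot, and variables do not carry over. Pictures are saved under pics/ and viewed, about 8 in all and at most 12, crops included, and the job is handed in when it is done.

Besides the shell and the picture viewer there is one more tool, called as name(argument=value, ...), one argument or row to a line, values as JSON. send_rows: Moves the arm, as the interface text tells. Scaled input: -1 to 1 covers 0.08 m each way for a shift and 180 degrees each way for a turn. Its arguments: {"type":"object","properties":{"deltas":{"type":"array","items":{"type":"array"}},"grip_force":{"type":"number"}},"required":["deltas"]}

```bash
mkdir -p pics; python3 - <<'E'
from bench import robot
import cv2,numpy as np
s=robot.get_state(); print({k:np.round(v,3) for k,v in s.items()}, robot.hold_point_z)
for n in ("top","side"):
    f=robot.grab_frame(n); cv2.imwrite(f"pics/{n}0.png",f["frame"][:,:,::-1]); np.savez(f"{n}0.npz",**f)
    print(n,f["R"],f["t"],f["intrinsics"])
E
```

```text
{'time_s': np.float64(0.0), 'joints': array([-1.059,  0.386,  0.007, -0.   , -1.194, -0.259]), 'dq': array([ 0.001, -0.001,  0.001, -0.002,  0.001, -0.   ]), 'tau': array([ 1.0000e-03, -3.9229e+01,  1.8840e+01,  4.1860e+00, -5.0000e-03,
        0.0000e+00]), 'eef_pos': array([ 0.156, -0.605,  0.23 ]), 'tool_rot': array([[-0.001, -0.25 ,  0.968],
       [ 0.002,  0.968,  0.25 ],
       [-1.   ,  0.002, -0.   ]]), 'contact_force': array([ 0.377,  0.344, -0.039]), 'moment': array([ 0.01 ,  0.037, -0.011]), 'grip_width': np.float64(0.085)} 0.0187
top [[ 0.02626125 -0.99897883  0.03676482]
 [-0.99341927 -0.03018126 -0.11048638]
 [ 0.11148316 -0.03362137 -0.99319742]] [-0.03450583  0.54742625  0.79783146] [[365.05565967   0.         321.47374052]
 [  0.         365.05565967 206.33128211]
 [  0.           0.           1.        ]]
side [[-0.9348178  -0.35486071 -0.01376755]
 [-0.27015261  0.73576317 -0.62102345]
 [ 0.23050648 -0.57682444 -0.78367106]] [0.52403385 0.20177015 0.68217878] [[429.56357044   0.         324.11116306]
 [  0.         429.56357044 193.23443871]
 [  0.           0.           1.        ]]
```

View pics/top0.png

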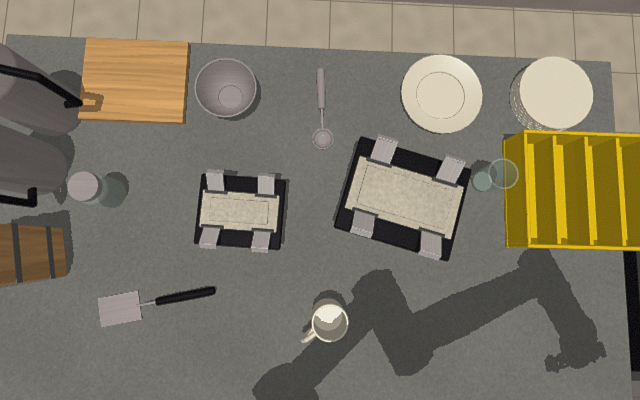

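View pics/side0.png

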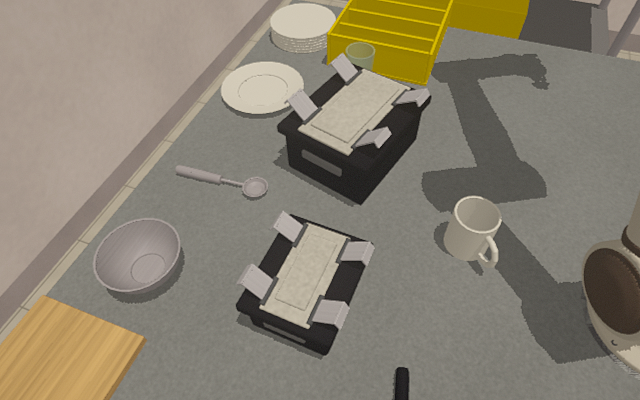

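The top view shows the large box centred at about pixel (402,197) and the small box to its left at (240,212). A glass stands at (485,178) and a yellow rack to the right of the large box. Next I fit the pose from depth.

```bash
cat > h.py <<'E'
import numpy as np
def cloud(f):
    z=f["range_z"]; v,u=np.mgrid[:400,:640]; K=f["intrinsics"]
    c=np.stack([(u-K[0,2])/K[0,0]*z,(v-K[1,2])/K[1,1]*z,z],-1)
    P=(c-f["t"])@f["R"]; P[z==0]=np.nan
    return P
E
python3 - <<'E'
import numpy as np,cv2
from h import cloud
f=np.load("top0.npz"); P=cloud(f)
W=P[120:275,325:480].reshape(-1,3)
m=(W[:,2]>.112)&(W[:,2]<.134)
r=cv2.minAreaRect((W[m,:2]*1000).astype(np.float32)); print("rim rect",r,cv2.boxPoints(r))
S=P[160:260,185:300].reshape(-1,3); ms=(S[:,2]>.078)&(S[:,2]<.1); r2=cv2.minAreaRect((S[ms,:2]*1000).astype(np.float32)); print("small",r2,np.nanmax(S[:,2]))
# box from rect
c=np.array(r[0])/1000; (w,h)=r[1]; a=np.deg2rad(r[2]); 
if w>h: a-=np.pi/2   # long side is y
a=(a+np.pi/2)%np.pi-np.pi/2
print("c",c,"yaw",np.degrees(a))
B=W[np.isfinite(W[:,0])]; xy=(B[:,:2]-c)@np.array([[np.cos(a),-np.sin(a)],[np.sin(a),np.cos(a)]])
for sx in(1,-1):
  for sy in(1,-1):
    q=(sx*xy[:,0]>.05)&(sx*xy[:,0]<.115)&(abs(sy*xy[:,1]-.07)<.035)&(B[:,2]>.136)
    d=xy[q];z=B[q,2]; k=np.polyfit(sx*d[:,0],z,1)
    print(sx,sy,q.sum(),"y",d[:,1].min().round(3),d[:,1].max().round(3),"x",d[:,0].min().round(3),d[:,0].max().round(3),"zmax",z.max().round(3),"ang",np.arctan(k[0]).round(2))
for n,(u0,u1,v0,v1) in dict(glass=(472,520,155,195),rack=(505,560,130,250),mug=(305,350,295,345),ladle=(310,335,65,150),plate=(400,485,55,135)).items():
    q=P[v0:v1,u0:u1].reshape(-1,3); q=q[q[:,2]>.02]; print(n,len(q),np.nanmin(q,0).round(3),np.nanmax(q,0).round(3))
E
```

```text
rim rect ((562.0191650390625, -184.1801300048828), (243.5791778564453, 199.9381103515625), 74.91130828857422) [[ 433.79312 -275.74756]
 [ 626.83813 -327.79425]
 [ 690.24524  -92.6127 ]
 [ 497.2002   -40.56601]]
small ((527.2144775390625, 154.7685089111328), (180.2710418701172, 150.01377868652344), 87.23294830322266) 0.1245846792428683
c [ 0.56201917 -0.18418013] yaw -15.088691711425776
1 1 441 y 0.049 0.091 x 0.063 0.104 zmax 0.162 ang 0.53
1 -1 430 y -0.091 -0.049 x 0.063 0.105 zmax 0.161 ang 0.49
-1 1 418 y 0.049 0.091 x -0.102 -0.061 zmax 0.165 ang 0.48
-1 -1 419 y -0.091 -0.049 x -0.105 -0.066 zmax 0.158 ang 0.34
glass 1317 [ 0.585 -0.46   0.02 ] [ 0.685 -0.369  0.102]
rack 4961 [ 0.467 -0.585  0.02 ] [ 0.75  -0.406  0.102]
mug 749 [ 0.26  -0.078  0.02 ] [0.341 0.01  0.095]
ladle 27 [ 0.789 -0.018  0.02 ] [ 0.876 -0.005  0.023]
plate 2 [ 0.74  -0.329  0.02 ] [ 0.898 -0.23   0.021]
```

send_rows(
  deltas=[
    [-1, [0, 0.09, 0.12], 0],
    [-1, [0, 0.18, 0.25], 0],
    [-1, [0, 0.27, 0.37], 0],
    [-1, [0, 0.36, 0.5], 0],
    [-1, [0, 0.45, 0.62], 0],
    [-1, [0, 0.54, 0.75], 0],
    [-1, [0, 0.63, 0.87], 0],
    [-1, [0, 0.72, 1.0], 0],
  ],
)

```text
time_s: 1.1
eef_pos: [0.2199, -0.5287, 0.2313]
tool_rot: [[0.0, -0.25, 0.968], [-0.0, 0.968, 0.25], [-1.0, -0.0, 0.0]]
contact_force: [-0.1, -0.5, 0.1]
grip_width: -0.0001
```

send_rows(
  deltas=[
    [-1, [0, 0.09, 0.12], 0],
    [-1, [0, 0.18, 0.25], 0],
    [-1, [0, 0.27, 0.37], 0],
    [-1, [0, 0.36, 0.5], 0],
    [-1, [0, 0.45, 0.62], 0],
    [-1, [0, 0.54, 0.75], 0],
    [-1, [0, 0.63, 0.87], 0],
    [-1, [0, 0.72, 1.0], 0],
  ],
)

```text
time_s: 2.1
eef_pos: [0.2829, -0.4529, 0.2313]
tool_rot: [[0.0, -0.25, 0.968], [0.0, 0.968, 0.25], [-1.0, -0.0, 0.0]]
contact_force: [-0.9, 0.0, 0.8]
grip_width: -0.0
```

send_rows(
  deltas=[
    [-1, [0, 0.09, 0.12], 0],
    [-1, [0, 0.18, 0.25], 0],
    [-1, [0, 0.27, 0.37], 0],
    [-1, [0, 0.36, 0.5], 0],
    [-1, [0, 0.45, 0.62], 0],
    [-1, [0, 0.54, 0.75], 0],
    [-1, [0, 0.63, 0.87], 0],
    [-1, [0, 0.72, 1.0], 0],
  ],
)

```text
time_s: 3.1
eef_pos: [0.346, -0.3771, 0.2313]
tool_rot: [[0.0, -0.25, 0.968], [0.0, 0.968, 0.25], [-1.0, 0.0, 0.0]]
contact_force: [-0.8, -0.4, -0.4]
grip_width: -0.0004
```

send_rows(
  deltas=[
    [-1, [0, 0.09, 0.12], 0],
    [-1, [0, 0.18, 0.25], 0],
    [-1, [0, 0.27, 0.37], 0],
    [-1, [0, 0.36, 0.5], 0],
    [-1, [0, 0.45, 0.62], 0],
    [-1, [0, 0.54, 0.75], 0],
    [-1, [0, 0.63, 0.87], 0],
    [-1, [0, 0.72, 1.0], 0],
  ],
)

```text
time_s: 4.1
eef_pos: [0.4091, -0.3014, 0.2313]
tool_rot: [[0.0, -0.25, 0.968], [-0.0, 0.968, 0.25], [-1.0, -0.0, 0.0]]
contact_force: [0.6, -0.5, -0.3]
grip_width: 0.0001
```

send_rows(
  deltas=[
    [-1, [0.07, 0.08, 0.12], 0],
    [-1, [0.15, 0.17, 0.23], 0],
    [-1, [0.22, 0.25, 0.35], 0],
    [-1, [0.3, 0.34, 0.46], 0],
    [-1, [0.37, 0.43, 0.6], 0],
    [-1, [0.44, 0.52, 0.72], 0],
    [-1, [0.52, 0.6, 0.83], 0],
    [-1, [0.58, 0.67, 0.92], 0],
  ],
)

```text
time_s: 5.1
eef_pos: [0.4668, -0.2311, 0.1844]
tool_rot: [[-0.0, -0.25, 0.968], [0.0, 0.968, 0.25], [-1.0, 0.0, -0.0]]
contact_force: [-0.8, -0.8, -0.3]
grip_width: 0.0001
```

send_rows(
  deltas=[
    [-1, [0.05, 0, 0], 0],
    [-1, [0.15, 0, 0], 0],
    [-1, [0.26, 0, 0], 0],
    [-1, [0.37, 0, 0], 0],
    [-1, [0.48, 0, 0], 0],
    [-1, [0.58, 0, 0], 0],
    [-1, [0.66, 0, 0], 0],
    [-1, [0.68, 0, 0], 0],
  ],
)

```text
time_s: 6.1
eef_pos: [0.4659, -0.2316, 0.1299]
tool_rot: [[-0.001, -0.25, 0.968], [0.0, 0.968, 0.25], [-1.0, 0.001, -0.001]]
contact_force: [-2.0, -0.7, 2.4]
grip_width: -0.0
```

send_rows(
  deltas=[
    [-1, [0.02, 0, 0], 0],
    [-1, [0.02, 0, 0], 0],
    [-1, [-0.1, 0, 0], 0],
    [-1, [-0.22, 0, 0], 0],
    [-1, [-0.34, 0, 0], 0],
    [-1, [-0.46, 0, 0], 0],
    [-1, [-0.58, 0, 0], 0],
    [-1, [-0.7, 0, 0], 0],
  ],
)

```text
time_s: 7.1
eef_pos: [0.4664, -0.2317, 0.1872]
tool_rot: [[0.0, -0.25, 0.968], [-0.0, 0.968, 0.25], [-1.0, -0.0, 0.0]]
contact_force: [-0.3, -0.6, 0.6]
grip_width: -0.0
```

```bash
cat > chk.py <<'E'
from bench import robot
import cv2,numpy as np,sys
from h import cloud
c=np.array([.562,-.184]);a=np.deg2rad(-15.09);R=np.array([[np.cos(a),-np.sin(a)],[np.sin(a),np.cos(a)]])
for n in("top","side"):
    f=robot.grab_frame(n); P=cloud(f).reshape(-1,3); P=P[np.isfinite(P[:,0])]; xy=(P[:,:2]-c)@R
    for sx in(1,-1):
      for sy in(1,-1):
        q=(sx*xy[:,0]>.06)&(sx*xy[:,0]<.105)&(abs(sy*xy[:,1]-.07)<.018)&(P[:,2]>.122)&(P[:,2]<.172)
        k=np.polyfit(sx*xy[q,0],P[q,2],1) if q.sum()>20 else [np.nan]
        print(n,"far" if sx>0 else "near","left" if sy>0 else "right",q.sum(),"ang",np.round(np.arctan(k[0]),2),"zmax",P[q,2].max().round(3) if q.sum() else None)
    cv2.imwrite(f"pics/{n}{sys.argv[1]}.png",f["frame"][:,:,::-1])
print(robot.get_state()["time_s"])
E
python3 chk.py 1
```

```text
top far left 419 ang 0.56 zmax 0.162
top far right 422 ang 0.55 zmax 0.161
top near left 0 ang nan zmax None
top near right 0 ang nan zmax None
side far left 397 ang 0.67 zmax 0.162
side far right 311 ang 0.63 zmax 0.16
side near left 295 ang 0.44 zmax 0.163
side near right 289 ang 0.01 zmax 0.13
7.2
```

send_rows(
  deltas=[
    [-1, [0, 0.02, 0.11], 0],
    [-1, [0, 0.04, 0.22], 0],
    [-1, [0, 0.06, 0.33], 0],
    [-1, [0, 0.09, 0.44], 0],
    [-1, [0, 0.11, 0.55], 0],
    [-1, [0, 0.13, 0.66], 0],
    [-1, [0, 0.16, 0.77], 0],
    [-1, [0, 0.18, 0.87], 0],
  ],
)

```text
time_s: 8.2
eef_pos: [0.5307, -0.2001, 0.1865]
tool_rot: [[0.0, -0.25, 0.968], [-0.0, 0.968, 0.25], [-1.0, -0.0, 0.0]]
contact_force: [0.7, -0.1, -0.3]
grip_width: 0.0
```

send_rows(
  deltas=[
    [-1, [0, 0.02, 0.11], 0],
    [-1, [0, 0.04, 0.22], 0],
    [-1, [0, 0.06, 0.33], 0],
    [-1, [0, 0.09, 0.44], 0],
    [-1, [0, 0.11, 0.55], 0],
    [-1, [0, 0.13, 0.66], 0],
    [-1, [0, 0.16, 0.77], 0],
    [-1, [0, 0.18, 0.87], 0],
  ],
)

```text
time_s: 9.2
eef_pos: [0.5945, -0.1687, 0.1865]
tool_rot: [[-0.0, -0.25, 0.968], [-0.0, 0.968, 0.25], [-1.0, -0.0, -0.0]]
contact_force: [0.5, -0.2, 0.5]
grip_width: 0.0001
```

send_rows(
  deltas=[
    [-1, [0, 0.02, 0.11], 0],
    [-1, [0, 0.04, 0.22], 0],
    [-1, [0, 0.06, 0.33], 0],
    [-1, [0, 0.09, 0.44], 0],
    [-1, [0, 0.11, 0.55], 0],
    [-1, [0, 0.13, 0.66], 0],
    [-1, [0, 0.16, 0.77], 0],
    [-1, [0, 0.18, 0.87], 0],
  ],
)

```text
time_s: 10.2
eef_pos: [0.6583, -0.1373, 0.1865]
tool_rot: [[-0.0, -0.25, 0.968], [0.0, 0.968, 0.25], [-1.0, 0.0, -0.0]]
contact_force: [-0.0, 0.3, -0.1]
grip_width: 0.0
```

send_rows(
  deltas=[
    [-1, [0.1, 0, 0], 0],
    [-1, [0.22, 0, 0], 0],
    [-1, [0.34, 0, 0], 0],
    [-1, [0.46, 0, 0], 0],
    [-1, [0.58, 0, 0], 0],
    [-1, [0.68, 0, 0], 0],
    [-1, [0.73, 0, 0], 0],
    [-1, [0.73, 0, 0], 0],
  ],
)

```text
time_s: 11.2
eef_pos: [0.658, -0.1376, 0.1281]
tool_rot: [[0.001, -0.25, 0.968], [-0.0, 0.968, 0.25], [-1.0, -0.0, 0.0]]
contact_force: [1.6, -0.7, 2.0]
grip_width: 0.0001
```

send_rows(
  deltas=[
    [-1, [-0.1, 0, 0], 0],
    [-1, [-0.22, 0, 0], 0],
    [-1, [-0.35, 0, 0], 0],
    [-1, [-0.48, 0, 0], 0],
    [-1, [-0.6, 0, 0], 0],
    [-1, [-0.73, 0, 0], 0],
    [-1, [-0.73, -0.12, -0.07], 0],
    [-1, [-0.73, -0.26, -0.15], 0],
  ],
)

```text
time_s: 12.2
eef_pos: [0.6508, -0.1615, 0.1861]
tool_rot: [[-0.001, -0.25, 0.968], [0.0, 0.968, 0.25], [-1.0, 0.0, -0.001]]
contact_force: [0.7, 0.2, 0.2]
grip_width: 0.0003
```

```bash
python3 chk.py 2
```

```text
top far left 232 ang -0.0 zmax 0.131
top far right 422 ang 0.55 zmax 0.16
top near left 0 ang nan zmax None
top near right 404 ang 0.01 zmax 0.131
side far left 298 ang 0.0 zmax 0.13
side far right 313 ang 0.63 zmax 0.16
side near left 297 ang 0.44 zmax 0.162
side near right 300 ang 0.01 zmax 0.13
12.3
```

send_rows(
  deltas=[
    [-1, [0, -0.12, -0.07], 0],
    [-1, [0, -0.25, -0.14], 0],
    [-1, [0, -0.37, -0.21], 0],
    [-1, [0, -0.5, -0.28], 0],
    [-1, [0, -0.62, -0.35], 0],
    [-1, [0, -0.75, -0.43], 0],
    [-1, [0, -0.88, -0.5], 0],
    [-1, [0, -1.0, -0.58], 0],
  ],
)

```text
time_s: 13.3
eef_pos: [0.6262, -0.2506, 0.1865]
tool_rot: [[0.0, -0.25, 0.968], [-0.0, 0.968, 0.25], [-1.0, -0.0, 0.0]]
contact_force: [1.2, 0.8, -0.3]
grip_width: 0.0
```

send_rows(
  deltas=[
    [-1, [0, -0.13, -0.07], 0],
    [-1, [0, -0.26, -0.14], 0],
    [-1, [0.12, -0.26, -0.14], 0],
    [-1, [0.26, -0.26, -0.14], 0],
    [-1, [0.42, -0.26, -0.14], 0],
    [-1, [0.58, -0.26, -0.14], 0],
    [-1, [0.72, -0.26, -0.14], 0],
    [-1, [0.73, -0.26, -0.14], 0],
  ],
)

```text
time_s: 14.3
eef_pos: [0.6216, -0.2728, 0.1281]
tool_rot: [[0.002, -0.251, 0.968], [-0.001, 0.968, 0.251], [-1.0, -0.001, 0.001]]
contact_force: [2.7, -0.1, 3.9]
grip_width: -0.0002
```

send_rows(
  deltas=[
    [-1, [-0.12, 0, 0], 0],
    [-1, [-0.27, 0, 0], 0],
    [-1, [-0.43, 0, 0], 0],
    [-1, [-0.58, 0, 0], 0],
    [-1, [-0.73, 0, 0], 0],
    [-1, [-0.73, 0.17, -0.06], 0],
    [-1, [-0.73, 0.34, -0.12], 0],
    [-1, [-0.73, 0.51, -0.18], 0],
  ],
)

```text
time_s: 15.3
eef_pos: [0.5955, -0.2357, 0.186]
tool_rot: [[-0.001, -0.25, 0.968], [0.0, 0.968, 0.25], [-1.0, 0.001, -0.001]]
contact_force: [0.5, -0.1, -0.7]
grip_width: -0.0001
```

send_rows(
  deltas=[
    [-1, [0, 0.12, -0.04], 0],
    [-1, [0, 0.25, -0.08], 0],
    [-1, [0, 0.37, -0.13], 0],
    [-1, [0, 0.5, -0.17], 0],
    [-1, [0, 0.62, -0.22], 0],
    [-1, [0, 0.75, -0.26], 0],
    [-1, [0, 0.88, -0.3], 0],
    [-1, [0, 1.0, -0.35], 0],
  ],
)

```text
time_s: 16.3
eef_pos: [0.5492, -0.1658, 0.1865]
tool_rot: [[0.0, -0.25, 0.968], [0.0, 0.968, 0.25], [-1.0, -0.0, 0.0]]
contact_force: [-0.2, -0.2, -0.0]
grip_width: 0.0002
```

send_rows(
  deltas=[
    [-1, [0, 0.12, -0.04], 0],
    [-1, [0, 0.25, -0.08], 0],
    [-1, [0, 0.37, -0.13], 0],
    [-1, [0, 0.5, -0.17], 0],
    [-1, [0, 0.62, -0.22], 0],
    [-1, [0, 0.75, -0.26], 0],
    [-1, [0, 0.88, -0.3], 0],
    [-1, [0, 1.0, -0.35], 0],
  ],
)

```text
time_s: 17.3
eef_pos: [0.502, -0.0954, 0.1865]
tool_rot: [[0.0, -0.25, 0.968], [-0.0, 0.968, 0.25], [-1.0, -0.0, 0.0]]
contact_force: [1.1, -0.6, 0.6]
grip_width: 0.0001
```

```bash
python3 chk.py 3
```

```text
top far left 374 ang -0.01 zmax 0.131
top far right 79 ang 0.02 zmax 0.13
top near left 0 ang nan zmax None
top near right 182 ang 0.02 zmax 0.131
side far left 295 ang 0.0 zmax 0.13
side far right 233 ang 0.0 zmax 0.13
side near left 293 ang 0.44 zmax 0.163
side near right 283 ang 0.02 zmax 0.131
17.4
```

send_rows(
  deltas=[
    [-1, [0.1, 0, 0], 0],
    [-1, [0.22, 0, 0], 0],
    [-1, [0.34, 0, 0], 0],
    [-1, [0.46, 0, 0], 0],
    [-1, [0.58, 0, 0], 0],
    [-1, [0.68, 0, 0], 0],
    [-1, [0.73, 0, 0], 0],
    [-1, [0.73, 0, 0], 0],
  ],
)

```text
time_s: 18.4
eef_pos: [0.5022, -0.096, 0.1281]
tool_rot: [[-0.0, -0.25, 0.968], [-0.0, 0.968, 0.25], [-1.0, -0.0, -0.0]]
contact_force: [-1.4, -0.5, 2.7]
grip_width: 0.0
```

send_rows(
  deltas=[
    [-1, [-0.1, 0, 0], 0],
    [-1, [-0.25, 0, 0], 0],
    [-1, [-0.4, 0, 0], 0],
    [-1, [-0.55, 0, 0], 0],
    [-1, [-0.7, 0, 0], 0],
    [-1, [-0.85, 0, 0], 0],
    [-1, [-1.0, 0, 0], 0],
    [-1, [-1.0, 0, 0], 0],
  ],
)

```text
time_s: 19.4
eef_pos: [0.503, -0.0959, 0.2093]
tool_rot: [[0.002, -0.25, 0.968], [0.0, 0.968, 0.25], [-1.0, -0.0, 0.002]]
contact_force: [0.2, 0.0, 0.4]
grip_width: 0.0003
```

```bash
python3 chk.py 4
```

```text
top far left 369 ang -0.0 zmax 0.131
top far right 0 ang nan zmax None
top near left 0 ang nan zmax None
top near right 191 ang 0.02 zmax 0.131
side far left 299 ang -0.01 zmax 0.13
side far right 231 ang -0.01 zmax 0.13
side near left 387 ang -0.01 zmax 0.13
side near right 294 ang 0.01 zmax 0.13
19.5
```

View pics/side4.png

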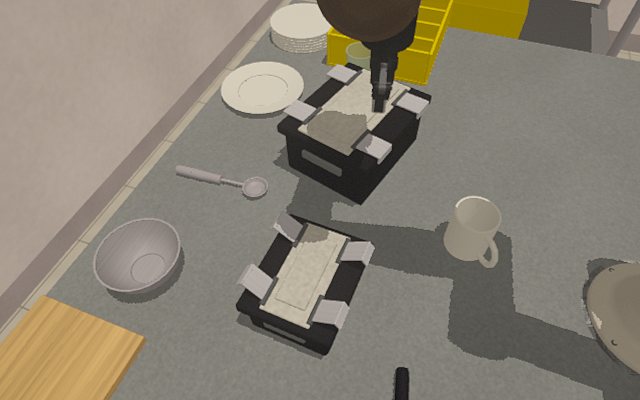

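The picture shows all four large-box clips flat, at (344,73), (300,110), (412,102) and (375,147). The small box's clips are still open, and the fingers are clear above the lid.

```bash
python3 -c "
from bench import robot
print(robot.close_job())"
```

```text
the job is handed in; nothing more can be done
None
```

All four clips on the larger food box are pressed flat, and I handed the job in at about 19.5 s of the 38 s allowed. I used the shut fingertips to press near right, then the diagonally opposite far left, then far right and near left.

- **Clip angles:** the last side-camera depth check put every clip within about 0.02 rad of flat, against the limit of 0.2. The top camera agreed on far left and near right. It could not see the other two because the arm was in the way.
- **Contact and forces:** measured tool force stayed below about 5 N at the end of every move. At the end the fingers were about 80 mm above the lid, with contact force near zero.
- **Small box:** the arm did not go near it, and its clips still stood open in the last picture.

No check failed, and the job reported no verdict.

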